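# Load a channel offcut under the drill jig's sprung hold-down arm

### The arm

A 6-joint arm with a two-finger parallel gripper is mounted at the origin on a cart in front of the work surface, level with it; the furniture and walls round the work are solid. World frame = base frame: x ahead of the robot, y to its left, z up, the work surface at z = 0. Lengths are in m, angles in rad, forces in N, time in s.
With the tool pointing down it reaches from about 0.35 to 0.95 m from the base axis. Payload 17.4 kg.
Tool frame: the origin (TCP) lies midway between the tips of the shut fingers; the grasp point (between the pads) lies 19 mm behind it; z points along the fingers, y is the line along which they close (so a half turn about z gives the same grasp; the last joint's range is limited). The gripper opens to 93 mm and grips with 3 to 60 N. Pads are 15 mm wide; open, the fingers measure 128 mm over their backs; the gripper's body (75 mm by 188 mm) begins 65 mm behind the grasp point.
Start: joints at [-1.283, 0.116, 1.442, -0, 1.584, -0.038], TCP at [0.216, -0.64, 0.219] pointing down, gripper open.
Joint ranges: [-2.83, 2.83], [-0.83, 2.19], [0.07, 2.5], [-1.14, 4.28], [0.01, 3], [-2.97, 2.97]. Speed limits (rad/s): [1.89, 1.89, 2.22, 3.14, 3.14, 3.14].

### API

Orientations are given as [roll, pitch, yaw] about the fixed x, y, z axes, in that order (R = Rz(yaw) Ry(pitch) Rx(roll)).
In Python, from plant import state, grab_frame, get_calibration, close_job gives the robot as it stands.
- The arm moves only by the tool carry_out, never from a script. Its argument "motion" is one flat list of numbers, 4 for each row, row after row: the shift along the world's x, y, z as a fraction of full scale, then the turn about the world's z as a fraction of full scale. In form: [x, y, z, roll, x, y, z, roll, ...]. A call has 1 to 12 rows; each row shifts and turns the commanded pose from where the row before left it; what a row does not reach is not made up. Full scale, the value 1, is 0.05 m for a shift and 8 degrees for a turn. A row lasts 1/10 s, in which the tool goes at most 50 mm and 8.59 degrees, less where a joint would pass 70% of its speed; a pose out of reach is approached as far as the arm can. A call with a number of a shift or a turn outside -1 to 1 is refused whole. A call with a gripper value outside its range is refused whole. "claw" is the opening, from 0 (shut) to 1 (fully open), set as the call begins (left out, the last holds). The fingers move at their own pace and stop on an object; "squeeze" is the grip in N (left out, the last holds). Time passes only in rows, so rows that do not move let the fingers close. It gives the time, the measured TCP pose, the force, the opening and the grip force at its end, in the units of the state.
- state(): the state, without advancing time (a new reading comes with each control period).
- grab_frame(name): name is "scene" or "top" or "wrist"; returns (picture, depth): 384x512x3 uint8, blue, green, red; 384x512 float32, m along the optical axis (not along the pixel's ray), 0 where there is no reading.
- get_calibration(name): a dict with "fx", "fy", "cx", "cy" (pixels), "eye" and "orientation" of the camera in the world. Camera axes: x right, y up, looking along -z (the intrinsics and any distortion apply to the point x, -y, -z); pixel columns grow to the right and rows downward; lengths in m; the calibration is good to about 2 mm. A picture is of the moment at which its call begins: read the wrist's pose just before it. get_calibration takes no time and is no camera call; for the wrist camera it gives the pose at the moment of the call.
- close_job(): hands the job in; it is judged then, once.
The state is a dict: "t": time; "joints": joint angles; "dq": joint speeds; "tau": joint torques, N m; "eef_pos": TCP position; "eef_rot": TCP orientation; "wrist_force": force on the tool from outside, world axes, zero at the start; "wrist_torque": the same for the moment, N m; "width": opening from 0.0 (shut) to 1.0 (fully open); "grip_force": force on a finger pad.
Only numpy, scipy, OpenCV 4.12 (cv2) and the standard library are available. Lean on these libraries where they do the work, as an engineer would, in place of code of your own. Each camera call takes 0.05 s, during which the arm holds its last target. There are 200 camera calls.

### The job

Load the galvanised channel into the drilling jig: swing the sprung hold-down arm up and back until it stays back by itself, lay the channel open side up on the jig and push it fully home, its long side against the low fence and its end under the bush plate against the end stop, and let go of it. Then bring the arm down by its cross handle, under control, until its rubber foot bears on the floor of the channel, and let go; never let the arm snap down at any time, and leave the other loose things on the bench where they are.

Things in the scene. Friction and masses are not known exactly. Their poses are not given: they have to be found in the camera images.
- jig: Drilling jig fixed to the bench: grey metal plate 160 (x) x 220 (y) x 15 mm. Origin: centre of its underside, z up, front (-x) to the robot; mm in this frame: a steel fence at x 2 to 12, y -110 to 25, top z 25; the work lies in front of it (smaller x). Front and -y end of the nest are open. Behind the fence the arm's clevis: x 34 to 78, y -11 to 41, up to z 61.
- jig_nest (a point): Point on top of the jig's plate (x -19, y 25, z 15 mm in the jig's frame, axes as the jig's) where the channel's origin lies when fully home: fence face 21 mm away in +x, end stop's face 65 mm away in +y.
- jig_stop (a point): Centre of the end stop's face, where the channel's end meets it: a steel block at the +y end of the nest, x -42 to 2, face at y 90, top z 37 mm in the jig's frame. This point is at x -20, y 90, z 26.
- jig_bush (a point): Centre of the drill bush's top (x -19, y 72, z 68 mm in the jig's frame). The bush, 15 mm in diameter, reaches down to z 30 between the channel's flanges. It sits in the bush plate over the stop's end of the nest: x -40 to 44, y 54 to 100, underside z 53, top z 63, pillar behind at x 18 to 44. The channel can only slide in beneath it along +y.
- jig_pivot (a point): Axis of the hold-down arm's hinge, at x 56, y 10, z 46 mm in the jig's frame; the axis runs along the jig's y.
- holddown (a joint): Angle of the sprung hold-down arm, rad: 0 = down, foot on the bare plate; grows as it swings up and back to its stop at 2.1. A tension spring works over centre: below about 1.2 it drives the arm down, above that it pulls it back and holds it there. About 6 N at the handle lifts it; the foot bears with about 12 N; 0.03 with the foot on the channel's floor.
- handle (a point): Centre of the black cross handle on the arm's end: a revolving barrel along the jig's y, 44 mm long, 28 mm in diameter, split by the 12 mm wide bar; pinch its flat ends. At angle 0 it is 145 mm in front of (-x) and 24 mm above the hinge axis: x -89, y 10, z 70 mm in the jig's frame; it moves on a circle about that axis, 193 mm above the bench at most, 159 at the rear stop.
- foot: Round rubber swivel foot of the arm, 14 mm in diameter, on a spindle under the bar, 71 mm in front of the hinge axis when the arm is down. Origin: its swivel joint, 9 mm above its underside. With the arm at its rear stop the foot points forward, its tip at about x 58, z 118 mm in the jig's frame.
- channel: Loose U-shaped offcut of galvanised steel channel, 42 (x) x 130 (y) x 30 (z) mm, 2 mm walls, about 0.25 kg, open side up, both ends open and alike. Origin: centre of its underside; long axis y. Take it across its 42 mm width.
- felt_pen: Loose marker pen, 135 mm long, 17 mm thick, origin at its underside; leave alone.
- tape: Loose tape measure, 36 x 90 x 62 mm, origin at its underside; leave alone.
- key: Loose T-shaped drill chuck key, 62 x 76 x 21 mm, origin at its underside; leave alone.
- wrench: Loose combination wrench, 25 x 164 x 9 mm, origin at its underside; leave alone.

How it is judged:
On the way, in this order (a step that is already met when the one before it is completed fails the run):
1. the hold-down arm has been swung back over centre (beyond 1.8 rad) (value of joint holddown above 1.8 rad), for 0.2 s.
2. with the arm still back, the channel lies flat in the nest, home against fence and end stop (within 4 mm), the fingers off it (x of channel in the frame of jig_nest between -0.004 and 0.004 m and y of channel in the frame of jig_nest between -0.004 and 0.004 m and z of channel in the frame of jig_nest between -0.003 and 0.003 m and angle between the y axis of channel and the y axis of jig, either way round below 0.06 rad and angle between channel's own z axis and vertical below 0.06 rad and value of joint holddown above 1.8 rad and contact force between the fingers and channel below 0.1 N), for 0.2 s.
At the end, for the whole second after the job is handed in: The channel lies flat and open side up in the jig's nest, within 4 mm of touching fence and end stop and square to them within 0.06 rad, at rest, and the hold-down arm is down (below 0.1 rad) with its foot bearing on the channel's floor with more than 4 N (x of channel in the frame of jig_nest between -0.004 and 0.004 m and y of channel in the frame of jig_nest between -0.004 and 0.004 m and z of channel in the frame of jig_nest between -0.003 and 0.003 m and angle between the y axis of channel and the y axis of jig, either way round below 0.06 rad and angle between channel's own z axis and vertical below 0.06 rad and value of joint holddown between 0.01 and 0.1 rad and contact force between foot and channel above 4 N and linear speed of channel below 0.01 m/s).
It fails at once if the arm snapped down (faster than 3 rad/s while more than 0.3 rad above its down position) (velocity of joint holddown below -3 rad/s and value of joint holddown above 0.3 rad).
It fails at once if another loose thing on the bench was displaced by more than 30 mm (distance of any of felt_pen, tape, key, wrench from where it was at the start of the episode above 0.03 m).
It also fails if it takes over 64 s, if anything falls off the work surface, if the arm or the gripper's body presses on something with over 40 N, if the wrist force passes 120 N, or if a joint passes its speed limit or range.

## Working session

There is one attempt and no reset: what is moved stays moved. The work goes in short steps, Python scripts to look and compute and a tool call to move; the robot and the scene stay as the last step left them, time stands still between calls to the robot, and variables do not carry over. Pictures are saved under pics/ and viewed, at most 10 in all, crops included, and the job is handed in when it is done.

Besides the shell and the picture viewer there is one more tool, called after "Emit:" as name(argument=value, ...), one argument or row to a line, values as JSON. carry_out: Moves the arm, as the interface text tells. Its arguments: {"type":"object","properties":{"motion":{"type":"array"},"claw":{"type":"number"},"squeeze":{"type":"number"}},"required":["motion"]}

```bash
mkdir -p pics; cat > h.py <<'E'
import numpy as np, cv2
from plant import state, grab_frame, get_calibration, close_job
from scipy.spatial.transform import Rotation as R
def cal(n):
    c=get_calibration(n); o=np.array(c["orientation"],float)
    M=o if o.shape==(3,3) else (R.from_euler('xyz',o).as_matrix() if o.size==3 else R.from_quat(o).as_matrix())
    return c,M,np.array(c["eye"])
def pts(n,d):
    "world point for each pixel"
    c,M,e=cal(n); v,u=np.indices(d.shape)
    P=np.stack([(u-c["cx"])/c["fx"]*d,-(v-c["cy"])/c["fy"]*d,-d],-1)
    return P@M.T+e
E
python3 - <<'E'
from h import *
print(state())
for n in("scene","top"):
    print(get_calibration(n)); p,d=grab_frame(n); cv2.imwrite(f"pics/{n}.png",p); np.savez(f"{n}.npz",p=p,d=d,P=pts(n,d))
E
```

```text
{'t': 0.0, 'joints': array([-1.28275516e+00,  1.16501809e-01,  1.44226792e+00, -1.29232777e-05,
        1.58399575e+00, -3.78123345e-02]), 'dq': array([0.00139347, 0.00082442, 0.00054658, 0.00139889, 0.00112285,
       0.00096064]), 'tau': array([-4.52044687e-04, -7.21270466e+01, -6.22606158e+01,  7.81206088e-02,
        2.38472410e-02, -3.55723148e-05]), 'eef_pos': array([ 0.21600129, -0.63929121,  0.21789286]), 'eef_rot': array([-3.14042018e+00, -3.14235863e-05,  3.25853316e-01]), 'wrist_force': array([-1.01070707, -0.87797736, -0.37338807]), 'wrist_torque': array([ 0.0638031 , -0.01868651,  0.05402983]), 'grip_force': 0.0, 'width': 0.9986648648583485}
{'fx': 468.73581823092763, 'fy': 468.73581823092763, 'cx': 253.47065733666173, 'cy': 189.77196452592884, 'eye': array([0.15167897, 0.57746068, 0.69640563]), 'orientation': array([ 0.94094479,  0.02307021, -2.60304141])}
{'fx': 374.25760415764614, 'fy': 374.25760415764614, 'cx': 257.83951588040026, 'cy': 199.04609592274596, 'eye': array([ 0.45841061, -0.15335065,  0.91362076]), 'orientation': array([ 0.19206715,  0.02818377, -1.55570544])}
```

View pics/top.png

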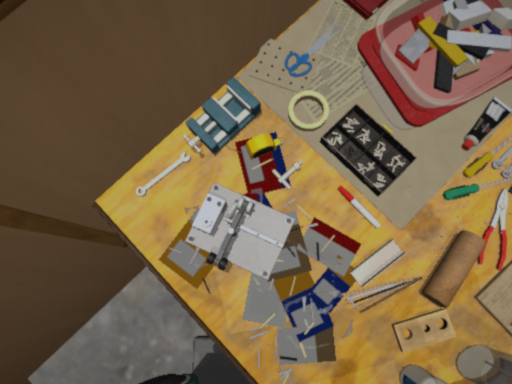

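View pics/scene.png

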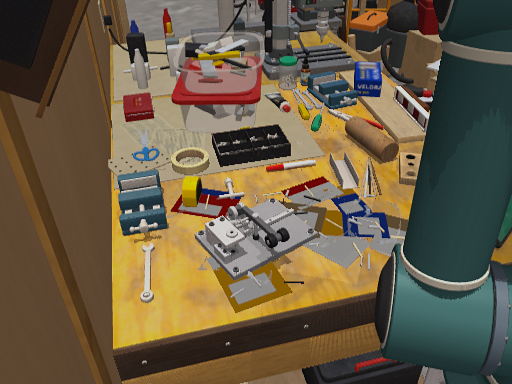

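The top view shows the jig around pixel (240,230), with the bush plate at its left (+y) end and the handle at (217,265). The channel is at (377,261), the pen at (358,206), and the key and tape at about (285,172) and (262,145). Next I'll measure them.

```bash
python3 - <<'E'
from h import *
for n,jb,cb in(("top",(175,170,310,290),(345,235,410,288)),):
    f=np.load(n+".npz");p,d,P=f["p"],f["d"],f["P"]
    z=P[...,2]
    for nm,b,lo,hi in(("jigplate",jb,.010,.021),("bushplate",jb,.056,.0685),("handle",jb,.07,.1),("chan",cb,.005,.05),("chantop",cb,.022,.045)):
        m=np.zeros(z.shape,np.uint8);s=np.s_[b[1]:b[3],b[0]:b[2]]
        m[s]=((z[s]>lo)&(z[s]<hi)).astype(np.uint8)
        k,l,st,_=cv2.connectedComponentsWithStats(m); 
        for i in np.argsort(-st[1:,4])[:2]+1:
            q=P[l==i]; r=cv2.minAreaRect((q[:,:2]*1000).astype(np.float32))
            print(nm,st[i],np.round(r[0],1),np.round(r[1],1),round(r[2],1),np.round(np.percentile(q[:,2],[5,50,95])*1000,1))
    print("bench z",np.round(P[::40,::60,2],3))
f=np.load("top.npz")
cv2.imwrite("pics/c1.png",cv2.resize(f["p"][125:300,160:420],None,fx=3,fy=3,interpolation=cv2.INTER_CUBIC))
E
```

```text
jigplate [ 222  228   60   52 1720] [ 501.8 -111.8] [120.4  83.5] 66.2 [12.  14.7 17.6]
jigplate [ 185  183   59   73 1287] [584.  -20.4] [ 84.9 159.8] 66.2 [12.  14.8 17.9]
bushplate [192 194  33  40 685] [589.7 -12.5] [46.  83.7] 66.4 [59.9 62.7 67.3]
bushplate [237 198  16  19 122] [603.4 -91.2] [32.2 38.6] 63.5 [56.6 59.  66.8]
handle [206 212  36  59 489] [529.1 -60.9] [ 44.3 136.7] 64.5 [72.8 76.9 83.3]
handle [218 204   2   1   2] [609.6 -36.9] [2.3 0. ] 90.8 [70.5 70.5 70.5]
chan [361 252  46  35 147] [ 468.6 -420.5] [  2.4 130. ] 37.4 [ 6.3 22.6 30.9]
chan [350 238  46  35 122] [ 499.2 -397.7] [  6.3 130.4] 37.5 [ 5.9 24.3 30.9]
chantop [363 252  44  35  80] [ 468.8 -420.9] [  2.4 129.2] 37.4 [22.3 28.2 32. ]
chantop [352 238  44  35  67] [ 501.  -396.6] [  2.2 129.9] 37.6 [23.5 28.5 31.1]
bench z [[ 0.57   0.49   0.429  0.345  0.229  0.056  0.035  0.186  0.135]
 [ 0.501  0.442  0.365  0.26   0.108  0.004  0.124  0.191  0.22 ]
 [ 0.453  0.384  0.286  0.15   0.002  0.006  0.001  0.134  0.131]
 [ 0.397  0.309  0.187  0.004  0.028  0.005  0.005  0.122  0.022]
 [ 0.333  0.221  0.054  0.007 -0.002 -0.001  0.006  0.004  0.021]
 [ 0.248  0.102  0.001  0.     0.058  0.001 -0.     0.002 -0.002]
 [ 0.145 -0.05  -0.346  0.001  0.011  0.002 -0.002 -0.004  0.057]
 [ 0.006 -0.272 -0.774  0.001 -0.002 -0.001  0.001  0.001 -0.002]
 [-0.177 -0.593 -0.927 -0.923  0.     0.004 -0.005  0.018 -0.003]
 [-0.455 -0.928 -0.932 -0.925 -0.     0.001 -0.002  0.004  0.084]]
```

View pics/c1.png

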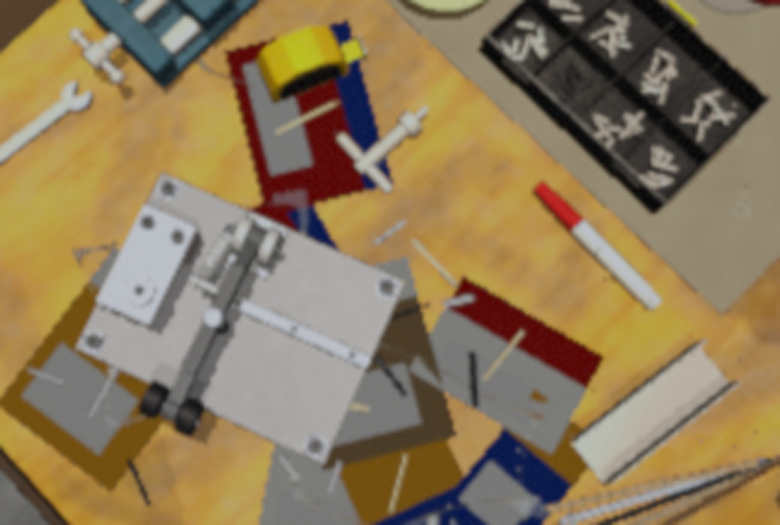

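```bash
python3 - <<'E'
from h import *
f=np.load("top.npz");p,d,P=f["p"],f["d"],f["P"];z=P[...,2];B=p.astype(int).max(-1)
v,u=np.indices(z.shape);box=(u>180)&(u<305)&(v>175)&(v<285)
pl=box&(z>.0115)&(z<.0185)
m=cv2.morphologyEx(pl.astype(np.uint8),cv2.MORPH_OPEN,np.ones((3,3)))
q=P[m>0][:,:2]*1000; r=cv2.minAreaRect(q.astype(np.float32)); print("plate",r)
a=np.radians(66.2);Y=np.array([np.cos(a),np.sin(a)]);X=np.array([Y[1],-Y[0]])
for o in (np.array(r[0]),np.array([556.8,-82.15])):
    print("jig o",o,"handle",o-89*X+10*Y,"nest",o-19*X+25*Y,"bushplate",o+2*X+77*Y)
h=box&(z>.055)&(B<60)&(v>245)
print("handle pts",h.sum(),P[h].mean(0)*1000,cv2.minAreaRect((P[h][:,:2]*1000).astype(np.float32)),np.percentile(z[h],[5,95]))
# scene cam check
g=np.load("scene.npz");p,P=g["p"],g["P"];z=P[...,2];v,u=np.indices(z.shape);box=(u>185)&(u<330)&(v>195)&(v<285)
b=box&(z>.0605)&(z<.066)&(u<245);print("scene bushplate",cv2.minAreaRect((P[b][:,:2]*1000).astype(np.float32)))
h=box&(z>.055)&(p.max(-1)<60)&(v>225)&(u>255);print("scene handle",h.sum(),cv2.minAreaRect((P[h][:,:2]*1000).astype(np.float32)),P[h].mean(0))
E
```

```text
plate ((556.588623046875, -82.18170166015625), (219.0321044921875, 159.76329040527344), 66.11982727050781)
jig o [556.58862305 -82.18170166] handle [479.19266557 -37.11657361] nest [549.29302177 -51.64034933] bushplate [589.4915302  -12.53689783]
jig o [556.8  -82.15] handle [479.40404252 -37.08487195] nest [549.50439872 -51.60864767] bushplate [589.70290715 -12.50519617]
handle pts 121 [480.35305816 -39.69518609  79.87404951] ((481.0279541015625, -38.48409652709961), (41.95486831665039, 23.38530731201172), 66.51786041259766) [0.07176087 0.08399947]
scene bushplate ((588.1304931640625, -42.084564208984375), (103.87289428710938, 103.3619613647461), 66.01274871826172)
scene handle 262 ((317.1896667480469, 245.74008178710938), (59.24420166015625, 739.0667114257812), 31.099794387817383) [ 0.48004638 -0.02774536  0.0801861 ]
```

Emit:
carry_out(
  motion=[0,0,0.3,1,0.2,0.7,0.2,1,0.3,0.7,0,1,0.3,0.7,0,1,0.3,0.7,0,1,0.3,0.7,0,1,0.4,0.7,0,1,0.4,0.7,0,1,0.4,0.7,0,1,0.4,0.7,0,1,0.4,0.7,0,1,0.4,0.7,0,1],
  claw=0.8,
)

```text
t: 1.3
eef_pos: [0.4064, -0.2529, 0.2435]
eef_rot: [-3.142, -0.0, 2.007]
wrist_force: [0.0, 0.1, 0.1]
width: 0.799
grip_force: 0.0
```

Emit:
carry_out(
  motion=[0.3,0.8,0,1,0.3,0.8,0,1,0.3,0.8,0,1,0.3,0.8,0,1,0.26,0.8,-0.3,1,0,0.3,-0.6,0.14,0,0,-0.6,0,0,0,-0.6,0,0,0,-0.4,0,0,0,0,0],
)

```text
t: 2.3
eef_pos: [0.4776, -0.0392, 0.1158]
eef_rot: [-3.14, -0.004, 2.719]
wrist_force: [-0.4, -0.1, 0.3]
width: 0.799
grip_force: 0.0
```

Emit:
carry_out(
  motion=[0,0,-0.4,0,0,0,-0.4,0,0,0,-0.3,0,0,0,-0.2,0,0,0,0,0,0,0,0,0],
)

```text
t: 2.9
eef_pos: [0.4794, -0.0395, 0.0544]
eef_rot: [3.141, 0.001, 2.719]
wrist_force: [0.0, -0.3, 0.5]
width: 0.799
grip_force: 0.0
```

Emit:
carry_out(
  motion=[0,0,0,0,0,0,0,0,0,0,0,0,0,0,0,0,0,0,0,0,0,0,0,0,0,0,0,0],
  claw=0.3,
  squeeze=25,
)

```text
t: 3.6
eef_pos: [0.4803, -0.037, 0.054]
eef_rot: [3.136, 0.001, 2.72]
wrist_force: [12.6, 23.8, -4.3]
width: 0.474
grip_force: 25.0
```

```bash
cat > arc.py <<'E'
import numpy as np,sys
def arc(t0,t1,n,al=66.15):
    X=np.array([np.sin(np.radians(al)),-np.cos(np.radians(al))])
    s=np.linspace(0,1,n+1); t=t0+(t1-t0)*(s+0.6*(-np.sin(2*np.pi*s)/(2*np.pi)))
    f=np.pi-np.arctan2(24,145)-t; x=147*np.cos(f); z=147*np.sin(f)
    P=np.c_[np.outer(x,X),z]/50
    Q=np.round(P-P[0],2); D=np.diff(Q,axis=0)
    for a in np.array_split(D,int(np.ceil(n/12))): print(", ".join(f"{r[0]:.2f}, {r[1]:.2f}, {r[2]:.2f}, 0" for r in a),"\n")
arc(*map(float,sys.argv[1:3]),int(sys.argv[3]))
E
python3 arc.py 0 2.06 20
```

```text
0.02, -0.01, 0.12, 0, 0.03, -0.01, 0.14, 0, 0.05, -0.02, 0.17, 0, 0.06, -0.03, 0.20, 0, 0.11, -0.05, 0.25, 0, 0.16, -0.07, 0.29, 0, 0.21, -0.09, 0.30, 0, 0.28, -0.13, 0.30, 0, 0.35, -0.15, 0.27, 0, 0.39, -0.18, 0.21, 0 

0.42, -0.18, 0.14, 0, 0.42, -0.19, 0.07, 0, 0.40, -0.17, -0.01, 0, 0.35, -0.15, -0.06, 0, 0.29, -0.13, -0.09, 0, 0.23, -0.11, -0.11, 0, 0.18, -0.08, -0.09, 0, 0.14, -0.06, -0.09, 0, 0.11, -0.04, -0.08, 0, 0.09, -0.05, -0.08, 0
```

Emit:
carry_out(
  motion=[0.02,0.05,0,0,0.02,-0.01,0.12,0,0.03,-0.01,0.14,0,0.05,-0.02,0.17,0,0.06,-0.03,0.2,0,0.11,-0.05,0.25,0,0.16,-0.07,0.29,0,0.21,-0.09,0.3,0,0.28,-0.13,0.3,0,0.35,-0.15,0.27,0,0.39,-0.18,0.21,0],
)

```text
t: 4.7
eef_pos: [0.5636, -0.0738, 0.1669]
eef_rot: [3.141, -0.0, 2.719]
wrist_force: [8.6, 6.0, -16.4]
width: 0.475
grip_force: 25.0
```

Emit:
carry_out(
  motion=[0.42,-0.18,0.14,0,0.42,-0.19,0.07,0,0.4,-0.17,-0.01,0,0.35,-0.15,-0.06,0,0.29,-0.13,-0.09,0,0.23,-0.11,-0.11,0,0.18,-0.08,-0.09,0,0.14,-0.06,-0.09,0,0.11,-0.04,-0.08,0,0.09,-0.05,-0.08,0,0,0,0,0,0,0,0,0],
)

```text
t: 5.9
eef_pos: [0.6951, -0.132, 0.1463]
eef_rot: [3.141, 0.001, 2.719]
wrist_force: [5.9, 1.3, -1.9]
width: 0.471
grip_force: 25.0
```

Emit:
carry_out(
  motion=[0,0,0,0,0,0,0,0,0,0,0,0,0,0,0,0,0,0,0.3,0,0,0,0.5,0,0,0,0.6,0,0,0,0.4,0],
  claw=0.75,
)

```text
t: 6.7
eef_pos: [0.6947, -0.1321, 0.2398]
eef_rot: [3.141, 0.002, 2.719]
wrist_force: [0.8, 0.2, 0.4]
width: 0.749
grip_force: 0.0
```

```bash
python3 - <<'E'
from h import *
p,d=grab_frame("top"); np.savez("t2.npz",p=p,d=d,P=pts("top",d)); cv2.imwrite("pics/t2.png",cv2.resize(p[110:300,160:420],None,fx=3,fy=3))
s=state();print(s["t"],s["eef_pos"],s["eef_rot"],s["width"])
P=pts("top",d); z=P[...,2]
# channel rims
v,u=np.indices(z.shape);b=(u>340)&(u<412)&(v>232)&(v<290)&(z>.022)&(z<.045)
print(b.sum(),cv2.minAreaRect((P[b][:,:2]*1000).astype(np.float32)))
E
```

```text
6.75 [ 0.69534612 -0.13219027  0.24314327] [3.14042135 0.00595446 2.7189426 ] 0.7480693986437341
140 ((484.5309143066406, -408.8399658203125), (42.77408981323242, 129.4530487060547), 37.43630599975586)
```

View pics/t2.png

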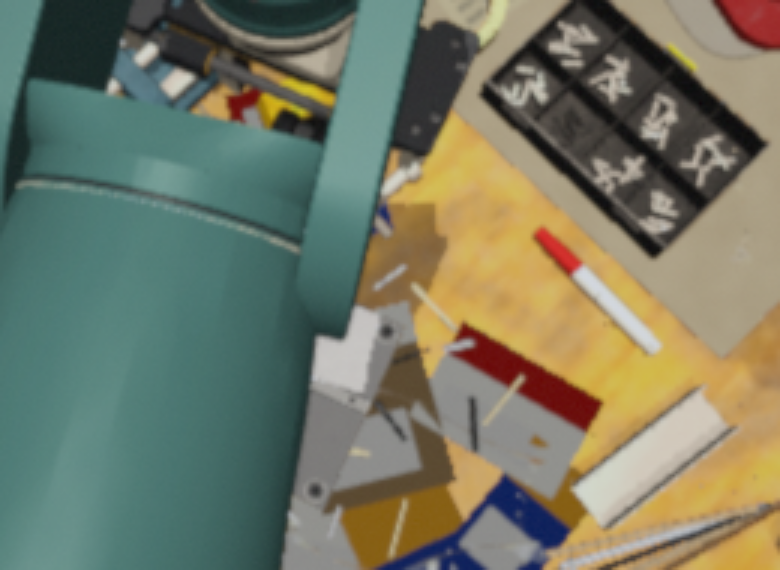

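Emit:
carry_out(
  motion=[-0.3,-0.6,0,-0.5,-0.5,-0.9,0,-0.5,-0.6,-0.9,0,-0.5,-0.6,-0.9,0,-0.5,-0.6,-0.9,0,-0.5,-0.5,-0.9,0,-0.5,-0.4,-0.8,-0.4,-0.5,-0.17,-0.35,-0.8,-0.05,0,0,-0.8,0,0,0,-0.6,0,0,0,-0.4,0,0,0,0,0],
)

```text
t: 7.95
eef_pos: [0.5182, -0.431, 0.0834]
eef_rot: [-3.141, -0.004, 2.223]
wrist_force: [0.1, 0.6, -0.4]
width: 0.751
grip_force: 0.0
```

```bash
python3 - <<'E'
from h import *
s=state();print(s["t"],s["eef_pos"],s["eef_rot"])
p,d=grab_frame("scene"); P=pts("scene",d); np.savez("s2.npz",p=p,d=d,P=P); cv2.imwrite("pics/s2.png",cv2.resize(p[150:310,100:420],None,fx=2.4,fy=2.4))
E
```

```text
7.95 [ 0.51818596 -0.43095457  0.08344843] [-3.14074712 -0.00423319  2.22315777]
```

View pics/s2.png

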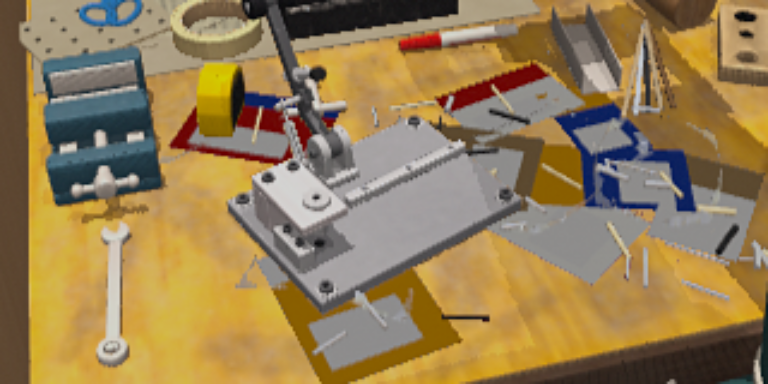

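```bash
python3 - <<'E'
from h import *
c,M,e=cal("scene")
for w in([.518,-.431,.083],[.4845,-.409,.03],[.4795,-.0375,.07]):
    q=M.T@(np.array(w)-e); print(w,c["cx"]+c["fx"]*q[0]/-q[2],c["cy"]-c["fy"]*q[1]/-q[2])
s=state();print(s["t"],s["eef_pos"],s["joints"])
f=np.load("s2.npz");print(f["P"][172,343],f["P"][168,345])
p,d=grab_frame("wrist");cv2.imwrite("pics/full.png",np.hstack([f["p"][100:300,250:],cv2.resize(p,None,fx=.52,fy=.52)[:200]]))
E
```

```text
[0.518, -0.431, 0.083] 337.486345227244 139.87006770671616
[0.4845, -0.409, 0.03] 344.59070640068586 164.60137908208156
[0.4795, -0.0375, 0.07] 277.8571926386591 237.83282587333875
8.0 [ 0.51894668 -0.43147204  0.08579447] [-7.31400102e-01  1.80830108e-01  1.58767127e+00 -2.65439507e-05
  1.37473473e+00 -1.38389152e+00]
[ 0.48922896 -0.4166875   0.00089586] [ 0.48986554 -0.43122501  0.00491033]
```

View pics/full.png

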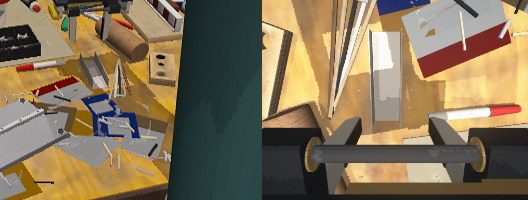

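```bash
python3 - <<'E'
from h import *
a=np.load("scene.npz");b=np.load("s2.npz")
D=(np.abs(a["p"].astype(int)-b["p"]).max(-1)>40)
print("changed cols",np.where(D.sum(0)>3)[0][[0,-1]],D[:,400:].mean(),D[60:160,300:370].mean())
p,d=grab_frame("scene");s=state();print(s["t"])
D2=(np.abs(p.astype(int)-b["p"]).max(-1)>40);print(D2.mean(),D2[60:160,300:370].mean())
cv2.imwrite("pics/s3.png",p)
E
```

```text
changed cols [200 511] 0.3478422619047619 0.3811428571428571
8.1
0.007914225260416666 0.11485714285714285
```

View pics/s3.png

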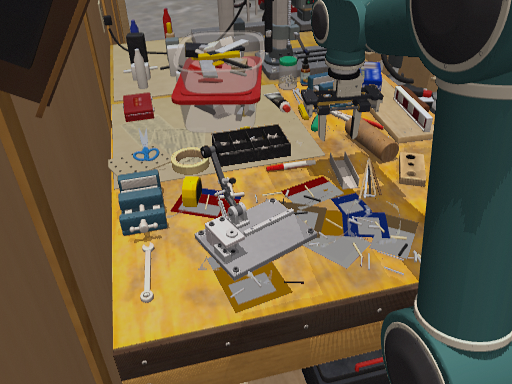

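Emit:
carry_out(
  motion=[-0.14,-0.26,0,0,0,0,-0.4,0,0,0,-0.4,0,0,0,-0.3,0,0,0,-0.2,0,0,0,-0.1,0,0,0,-0.04,0,0,0,0,0],
)

```text
t: 8.9
eef_pos: [0.5125, -0.4449, 0.0146]
eef_rot: [3.141, 0.001, 2.223]
wrist_force: [0.7, 0.1, 0.0]
width: 0.748
grip_force: 0.0
```

Emit:
carry_out(
  motion=[0,0,0,0,0,0,0,0,0,0,0,0,0,0,0,0,0,0,0,0,0,0,0,0],
  claw=0.3,
  squeeze=40,
)

```text
t: 9.5
eef_pos: [0.5124, -0.4447, 0.0144]
eef_rot: [3.141, 0.0, 2.223]
wrist_force: [0.1, 0.1, 1.7]
width: 0.449
grip_force: 40.0
```

Emit:
carry_out(
  motion=[0,0,0.2,0,0,0,0.5,0,0,0,0.7,0,0,0.4,0.6,-0.5,0,0.8,0.2,-0.9,0,0.8,0,-0.9,0,0.8,0,-0.9,0,0.8,0,-0.9,0,0.8,0,-0.9,0,0.7,0,-0.9,0,0.5,0,-0.9,0,0.3,0,-0.5],
)

```text
t: 10.7
eef_pos: [0.512, -0.1479, 0.1247]
eef_rot: [3.141, -0.0, 1.2]
wrist_force: [-0.0, -0.8, -1.7]
width: 0.447
grip_force: 40.0
```

Emit:
carry_out(
  motion=[0,0.2,0,-0.35,0,0.1,0,0,0,0,0,0,0,0,0,0],
)

```text
t: 11.1
eef_pos: [0.5122, -0.1351, 0.1243]
eef_rot: [3.142, 0.0, 1.156]
wrist_force: [0.1, -0.0, -2.5]
width: 0.451
grip_force: 40.0
```

Emit:
carry_out(
  motion=[-0.05,0.01,-0.4,0,0,0,-0.5,0,0,0,-0.5,0,0,0,-0.3,0,0,0,-0.1,0,0,0,0,0,0,0,0,0],
)

```text
t: 11.8
eef_pos: [0.5103, -0.1345, 0.0352]
eef_rot: [3.14, -0.0, 1.155]
wrist_force: [0.5, 0.1, -1.8]
width: 0.449
grip_force: 40.0
```

```bash
python3 - <<'E'
from h import *
p,d=grab_frame("scene");P=pts("scene",d);s=state();print(s["t"],s["eef_pos"],s["wrist_force"])
o=np.array([556.6,-82.2]);a=np.radians(66.15);Y=np.array([np.cos(a),np.sin(a)]);X=np.array([Y[1],-Y[0]])
J=np.stack([(P[...,:2]*1000-o)@X,(P[...,:2]*1000-o)@Y,P[...,2]*1000],-1)
m=(J[...,0]>-60)&(J[...,0]<1)&(J[...,1]>-105)&(J[...,1]<53)&(J[...,2]>20)&(J[...,2]<62)
q=J[m]; print(len(q))
for y in range(-100,55,10):
    k=q[(abs(q[:,1]-y)<5)]
    if len(k)>3: print(y,len(k),"x",np.percentile(k[:,0],[3,50,97]).round(1),"ztop",np.percentile(k[:,2],97).round(1))
print("y max",np.percentile(q[:,1],[99,99.8]))
cv2.imwrite("pics/s4.png",cv2.resize(p[120:290,170:420],None,fx=3,fy=3))
E
```

```text
11.85 [ 0.51042479 -0.13449663  0.03540726] [-0.2932975  -0.29280466 -2.81684802]
1255
-90 18 x [-41.5  -1.6   0.4] ztop 50.3
-80 57 x [-43.2  -1.8   0.3] ztop 51.8
-70 86 x [-57.   -3.6   0.6] ztop 60.8
-60 130 x [-56.5 -40.3   0.5] ztop 61.5
-50 95 x [-42.7  -9.2   0.3] ztop 51.6
-40 91 x [-42.8  -8.8  -0.1] ztop 51.7
-30 96 x [-42.5 -10.1   0.1] ztop 51.0
-20 93 x [-42.4  -9.4   0.2] ztop 51.3
-10 98 x [-42.6  -7.2   0.4] ztop 51.1
0 98 x [-42.1  -8.5   0.6] ztop 51.3
10 93 x [-42.5 -11.1   0.4] ztop 51.3
20 103 x [-42.8  -6.4   0.6] ztop 51.2
30 107 x [-41.5 -15.6   0.5] ztop 51.4
40 90 x [-41.7 -27.3   0.2] ztop 50.8
y max [42.23942612 43.3721974 ]
```

View pics/s4.png

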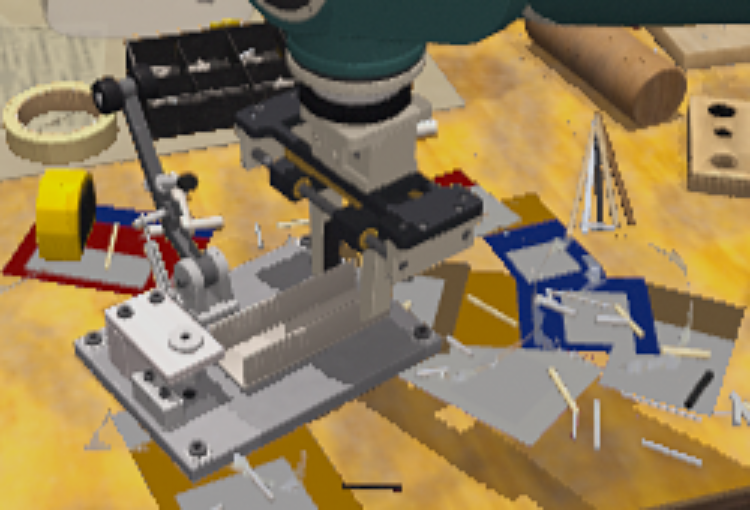

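Emit:
carry_out(
  motion=[0,0,-0.06,0,0,0,-0.06,0,0,0,0,0,0.03,-0.01,0,0,0,0,0,0,0,0,0,0],
)

```text
t: 12.45
eef_pos: [0.5116, -0.1348, 0.0292]
eef_rot: [3.141, -0.0, 1.155]
wrist_force: [-4.3, 2.4, 9.2]
width: 0.452
grip_force: 40.0
```

Emit:
carry_out(
  motion=[0.01,0,0.01,0,0.04,0.1,0,0,0.05,0.1,0,0,0.04,0.1,0,0,0.05,0.1,0,0,0,0,0,0,0,0,0,0],
)

```text
t: 13.15
eef_pos: [0.5216, -0.1142, 0.0292]
eef_rot: [3.14, -0.001, 1.155]
wrist_force: [0.5, 1.7, 5.5]
width: 0.451
grip_force: 40.0
```

Emit:
carry_out(
  motion=[0.03,-0.01,0,0,0,0,0,0,0,0,0,0],
)

```text
t: 13.45
eef_pos: [0.5226, -0.1146, 0.0292]
eef_rot: [3.141, -0.001, 1.155]
wrist_force: [-4.0, 2.5, 8.0]
width: 0.453
grip_force: 40.0
```

Emit:
carry_out(
  motion=[0,0,0,0,0,0,0,0,0,0,0,0,0,0,0.4,0,0,0,0.52,0,0,0,0,0,-0.1,-0.25,0,0,-0.12,-0.25,0,0,-0.1,-0.23,0,0,0,0,0,0],
  claw=0.65,
)

```text
t: 14.45
eef_pos: [0.5053, -0.1533, 0.074]
eef_rot: [-3.141, 0.0, 1.153]
wrist_force: [-0.2, 0.7, 0.7]
width: 0.651
grip_force: 0.0
```

Emit:
carry_out(
  motion=[0,0,0,0,0,0,0,0,0,0,0,0,0,0,0,0,0,0,-0.4,0,0,0,-0.4,0,0,0,-0.14,0,0,0,0,0,0,0,0,0],
  claw=0.2,
)

```text
t: 15.35
eef_pos: [0.5066, -0.1518, 0.0284]
eef_rot: [3.141, -0.0, 1.155]
wrist_force: [0.0, 0.5, 0.0]
width: 0.2
grip_force: 0.0
```

Emit:
carry_out(
  motion=[0.06,0.13,0,0,0.06,0.13,0,0,0.06,0.13,0,0,0.05,0.12,0,0,0,0,0,0,0,0,0,0],
)

```text
t: 15.95
eef_pos: [0.5177, -0.1257, 0.0274]
eef_rot: [-3.141, -0.0, 1.156]
wrist_force: [0.3, 0.5, 1.0]
width: 0.199
grip_force: 0.0
```

Emit:
carry_out(
  motion=[0.02,0.04,0,0,0.02,0.04,0,0,0,0,0,0,0,0,0,0],
)

```text
t: 16.35
eef_pos: [0.5198, -0.1222, 0.0276]
eef_rot: [-3.142, -0.0, 1.155]
wrist_force: [-0.5, -0.1, -0.1]
width: 0.201
grip_force: 0.0
```

Emit:
carry_out(
  motion=[0.01,0.03,0,0,0.01,0.02,0,0,0,0,0,0],
)

```text
t: 16.65
eef_pos: [0.5208, -0.1196, 0.0276]
eef_rot: [-3.142, -0.0, 1.155]
wrist_force: [0.4, -1.1, -0.8]
width: 0.201
grip_force: 0.2
```

Emit:
carry_out(
  motion=[0.01,0.02,0,0,0.01,0.02,0,0,0,0,0,0],
)

```text
t: 16.95
eef_pos: [0.5211, -0.1191, 0.0277]
eef_rot: [-3.141, 0.003, 1.155]
wrist_force: [-8.0, -14.7, 2.6]
width: 0.198
grip_force: 8.1
```

Emit:
carry_out(
  motion=[-0.03,-0.07,0,0,-0.08,-0.18,0,0,-0.08,-0.18,0,0,0,0,0.4,0,0,0,0.8,0,0,0,0.8,0,0,0,0,0],
)

```text
t: 17.65
eef_pos: [0.514, -0.1404, 0.1334]
eef_rot: [3.134, -0.001, 1.155]
wrist_force: [0.4, 0.5, -0.1]
width: 0.201
grip_force: 0.0
```

```bash
python3 - <<'E'
from h import *
o=np.array([556.6,-82.2]);a=np.radians(66.15);Y=np.array([np.cos(a),np.sin(a)]);X=np.array([Y[1],-Y[0]])
p,d=grab_frame("scene");P=pts("scene",d);s=state();print(s["t"],s["eef_pos"],s["eef_rot"])
J=np.stack([(P[...,:2]*1000-o)@X,(P[...,:2]*1000-o)@Y,P[...,2]*1000],-1)
m=(J[...,0]>-60)&(J[...,0]<3)&(J[...,1]>-105)&(J[...,1]<60)&(J[...,2]>27)&(J[...,2]<50)
q=J[m];print(len(q),"ymin",np.percentile(q[:,1],[.3,1,3]))
for y in range(-40,55,15):
    k=q[(abs(q[:,1]-y)<7)]; k1=k[k[:,2]>41]
    if len(k)>3: print(y,len(k),"x",np.percentile(k[:,0],[1,50,97]).round(1),"ztop",np.percentile(k[:,2],97).round(1), "front rim x",np.median(k1[k1[:,0]<-20,0]),"back",np.median(k1[k1[:,0]>-20,0]))
h=(J[...,2]>80)&(J[...,0]>20)&(J[...,0]<190)&(abs(J[...,1]-10)<25)&(p.max(-1)<60)
print("handle",J[h].mean(0))
cv2.imwrite("pics/s5.png",cv2.resize(p[120:290,170:420],None,fx=3,fy=3))
E
```

```text
17.7 [ 0.51318881 -0.14007427  0.13041247] [ 3.13695799e+00 -6.14866130e-04  1.15482455e+00]
441 ymin [-39.4656327  -39.10965904 -36.87172691]
-40 34 x [-39.9 -17.2   2.9] ztop 45.2 front rim x -37.559924975320826 back 1.3241136588918576
-25 67 x [-40.1 -36.7   2.8] ztop 46.1 front rim x -38.489336467743705 back 1.0307186693189134
-10 61 x [-39.9 -37.7   2.8] ztop 45.9 front rim x -37.89981027353577 back 1.7589847071294602
5 65 x [-40.1 -36.5   2.9] ztop 45.6 front rim x -38.52709216972775 back 2.077342285732346
20 68 x [-40.4 -36.4   2.8] ztop 45.9 front rim x -39.13592336441541 back 1.609624685159993
35 68 x [-40.  -36.7   2.9] ztop 46.4 front rim x -38.25134446818051 back 2.107324442888372
50 43 x [-40.3 -38.2 -36.7] ztop 45.9 front rim x -37.91329368232152 back nan
handle [113.48319532  11.30107517 191.01822498]
  return _methods._mean(a, axis=axis, dtype=dtype,
  ret = ret.dtype.type(ret / rcount)
```

View pics/s5.png

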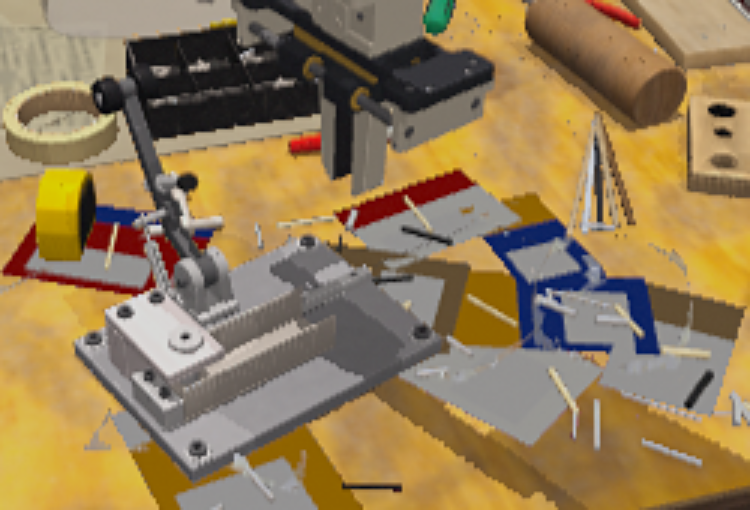

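Emit:
carry_out(
  motion=[0,0,0.8,0.9,0,0,0.8,1,0,0,0.6,1,0.3,0,0.2,1,0.4,0,0,1,0.4,0,0,1,0.5,0,0,1,0.5,0,0,1,0.5,0,0,1,0.5,0.1,0,1,0.4,0.04,0,1,0.2,0,0,0.35],
  claw=0.75,
)

```text
t: 18.9
eef_pos: [0.6982, -0.1323, 0.2451]
eef_rot: [-3.141, -0.003, 2.732]
wrist_force: [0.3, 0.5, 0.4]
width: 0.749
grip_force: 0.0
```

Emit:
carry_out(
  motion=[0,0,0,0,0,0,0,0],
)

```text
t: 19.1
eef_pos: [0.6968, -0.1325, 0.2464]
eef_rot: [-3.141, -0.002, 2.724]
wrist_force: [-0.2, -1.0, -0.6]
width: 0.749
grip_force: 0.0
```

Emit:
carry_out(
  motion=[0.04,-0.01,-0.5,0,0,0,-0.6,0,0,0,-0.5,0,0,0,-0.3,0,0,0,-0.16,0,0,0,0,0,0,0,0,0],
)

```text
t: 19.8
eef_pos: [0.6996, -0.1329, 0.146]
eef_rot: [3.141, 0.001, 2.726]
wrist_force: [-0.1, -0.5, -0.5]
width: 0.754
grip_force: 0.0
```

Emit:
carry_out(
  motion=[0,0,0,0,0,0,0,0,0,0,0,0,0,0,0,0,0,0,0,0,0,0,0,0],
  claw=0.3,
  squeeze=30,
)

```text
t: 20.4
eef_pos: [0.699, -0.1336, 0.145]
eef_rot: [-3.14, 0.0, 2.725]
wrist_force: [-2.9, -5.7, 2.1]
width: 0.476
grip_force: 30.0
```

```bash
python3 arc.py 2.1 0.03 34; python3 -c "
from h import *
s=state();print(s['eef_pos'],s['wrist_force'],s['width'])"
```

```text
-0.05, 0.02, 0.05, 0, -0.06, 0.03, 0.04, 0, -0.06, 0.02, 0.05, 0, -0.07, 0.04, 0.05, 0, -0.08, 0.03, 0.06, 0, -0.10, 0.04, 0.06, 0, -0.11, 0.05, 0.07, 0, -0.13, 0.06, 0.06, 0, -0.16, 0.07, 0.07, 0, -0.17, 0.08, 0.06, 0, -0.19, 0.08, 0.05, 0, -0.22, 0.10, 0.04, 0 

-0.22, 0.10, 0.02, 0, -0.25, 0.11, -0.01, 0, -0.25, 0.11, -0.02, 0, -0.25, 0.11, -0.06, 0, -0.25, 0.11, -0.08, 0, -0.24, 0.10, -0.11, 0, -0.23, 0.11, -0.13, 0, -0.21, 0.09, -0.15, 0, -0.19, 0.08, -0.17, 0, -0.16, 0.08, -0.17, 0, -0.15, 0.06, -0.18, 0 

-0.12, 0.05, -0.17, 0, -0.10, 0.05, -0.17, 0, -0.08, 0.03, -0.15, 0, -0.06, 0.03, -0.15, 0, -0.05, 0.02, -0.12, 0, -0.04, 0.02, -0.12, 0, -0.03, 0.01, -0.10, 0, -0.03, 0.01, -0.09, 0, -0.02, 0.01, -0.08, 0, -0.01, 0.01, -0.07, 0, -0.02, 0.01, -0.07, 0 

[ 0.69904433 -0.13361986  0.14497511] [-2.93837204 -5.69817331  2.14513339] 0.4755266227108393
```

Emit:
carry_out(
  motion=[-0.05,0.02,0.05,0,-0.06,0.03,0.04,0,-0.06,0.02,0.05,0,-0.07,0.04,0.05,0,-0.08,0.03,0.06,0,-0.1,0.04,0.06,0,-0.11,0.05,0.07,0,-0.13,0.06,0.06,0,-0.16,0.07,0.07,0,-0.17,0.08,0.06,0,-0.19,0.08,0.05,0,-0.22,0.1,0.04,0],
  squeeze=40,
)

```text
t: 21.6
eef_pos: [0.629, -0.1025, 0.1779]
eef_rot: [-3.14, 0.001, 2.725]
wrist_force: [0.3, -6.6, -2.4]
width: 0.47
grip_force: 40.0
```

Emit:
carry_out(
  motion=[-0.22,0.1,0.02,0,-0.25,0.11,-0.01,0,-0.25,0.11,-0.02,0,-0.25,0.11,-0.06,0,-0.25,0.11,-0.08,0,-0.24,0.1,-0.11,0,-0.23,0.11,-0.13,0,-0.21,0.09,-0.15,0,-0.19,0.08,-0.17,0,-0.16,0.08,-0.17,0,-0.15,0.06,-0.18,0],
)

```text
t: 22.7
eef_pos: [0.5083, -0.0491, 0.1239]
eef_rot: [-3.14, -0.001, 2.726]
wrist_force: [0.3, -5.0, -6.9]
width: 0.469
grip_force: 40.0
```

Emit:
carry_out(
  motion=[-0.12,0.05,-0.17,0,-0.1,0.05,-0.17,0,-0.08,0.03,-0.15,0,-0.06,0.03,-0.15,0,-0.05,0.02,-0.12,0,-0.04,0.02,-0.12,0,-0.03,0.01,-0.1,0,-0.03,0.01,-0.09,0,-0.02,0.01,-0.08,0,0,0,0,0,0,0,0,0],
)

```text
t: 23.8
eef_pos: [0.4825, -0.0376, 0.0665]
eef_rot: [-3.141, -0.0, 2.726]
wrist_force: [0.9, -6.6, -7.0]
width: 0.47
grip_force: 40.0
```

Emit:
carry_out(
  motion=[-0.01,0.01,-0.07,0,-0.02,0.01,-0.06,0,0,0,0,0,0,0,0,0],
)

```text
t: 24.2
eef_pos: [0.4813, -0.037, 0.0603]
eef_rot: [-3.14, 0.001, 2.726]
wrist_force: [2.8, -9.8, -7.5]
width: 0.471
grip_force: 40.0
```

Emit:
carry_out(
  motion=[0,0,-0.02,0,0,0,-0.02,0,0,0,0,0,0,0,0,0],
)

```text
t: 24.6
eef_pos: [0.4812, -0.037, 0.0594]
eef_rot: [-3.14, 0.001, 2.726]
wrist_force: [-7.4, -8.8, 7.3]
width: 0.47
grip_force: 40.0
```

Force reversed, so the foot now bears on the channel floor. I'll release gently and lift clear.

Emit:
carry_out(
  motion=[0,0,0.01,0,0,0,0,0,0,0,0,0,0,0,0,0,0,0,0,0,0,0,0.2,0,0,0,0.4,0,0,0,0.6,0,-0.2,0,0.6,0,-0.4,0,0.3,0,0,0,0,0],
  claw=0.8,
)

```text
t: 25.7
eef_pos: [0.4511, -0.0363, 0.1675]
eef_rot: [3.14, 0.004, 2.726]
wrist_force: [-0.6, 0.0, -1.1]
width: 0.799
grip_force: 0.0
```

```bash
python3 - <<'E'
from h import *
o=np.array([556.6,-82.2]);a=np.radians(66.15);Y=np.array([np.cos(a),np.sin(a)]);X=np.array([Y[1],-Y[0]])
p,d=grab_frame("scene");P=pts("scene",d);s=state();print(s["t"],s["eef_pos"],s["width"],s["wrist_force"])
J=np.stack([(P[...,:2]*1000-o)@X,(P[...,:2]*1000-o)@Y,P[...,2]*1000],-1)
m=(J[...,0]>-60)&(J[...,0]<3)&(J[...,1]>-105)&(J[...,1]<60)&(J[...,2]>27)&(J[...,2]<48)
q=J[m];print("ymin",np.percentile(q[:,1],[.3,1,3]))
for y in (-35,-25,30,45):
    k=q[(abs(q[:,1]-y)<7)]; print(y,"x",np.percentile(k[:,0],[1,50]).round(1),"ztop",np.percentile(k[:,2],97).round(1))
h=(J[...,2]>62)&(J[...,2]<95)&(J[...,0]<-65)&(J[...,0]>-115)&(abs(J[...,1]-10)<30);print("handle",h.sum(),J[h].mean(0),np.percentile(J[h][:,2],98))
cv2.imwrite("pics/s6.png",cv2.resize(p[120:290,170:420],None,fx=3,fy=3))
E
```

```text
25.75 [ 0.4514146  -0.03628335  0.16584689] 0.8028826890434568 [ 0.26875294  0.05005654 -0.91189415]
ymin [-38.86100812 -38.19322742 -35.49102566]
-35 x [-39.    1.7] ztop 45.7
-25 x [-39.    1.3] ztop 46.2
30 x [-40.1 -36.5] ztop 45.9
45 x [-39.9 -38.2] ztop 46.4
handle 327 [-89.15019739  14.3231883   80.03285725] 88.69988070319329
```

View pics/s6.png

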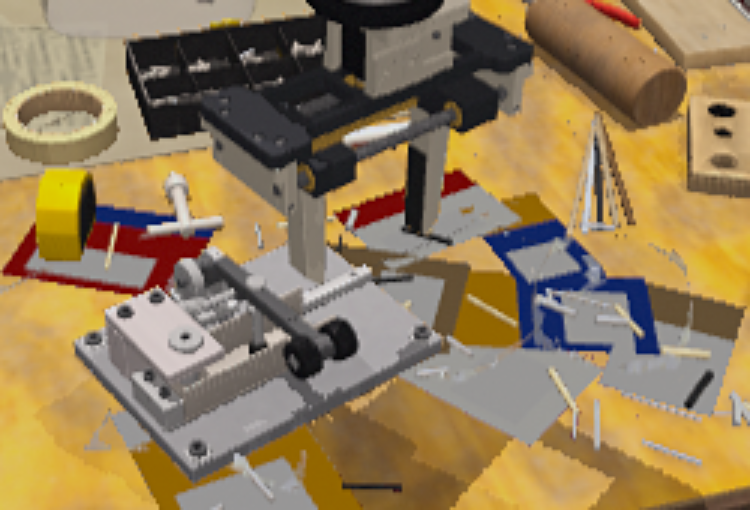

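The arm is down with its foot on the channel floor. The handle centre is at z ≈ 74 mm, about 0.03 rad, and the channel is home. I'm handing it in.

```bash
python3 -c "
from plant import close_job
print(close_job())"
```

```text
the job is handed in; nothing more can be done
None
```

The channel is home in the jig, against the fence and end stop, with the hold-down arm lowered under control and its foot on the channel's floor. The job was handed in at about 26 s; no verdict was shown. The foot force and the other loose things' positions were not measured.

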